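# Pack three medicine cartons in the delivery tray

### The job

Pack all three medicine cartons in the green delivery tray so that they stand upright, side by side, flat on its floor; the carton that was already put in stands in the middle and must be moved over, because they only just fit. They hold glass ampoules, so do not drop or tip them, and leave the bottle, the label roll and the steel bowl where they are.

Things in the scene. Friction and masses are not known exactly. Their poses are not given: they have to be found in the camera images.
- tray_floor (a point): Shallow green tray, fixed, open on top: inside 171 mm along its x by 115 mm along its y; walls 4 mm thick, their top 22 mm above its floor. The point is the centre of the inner floor, 4 mm above the counter; z up. It just holds all three boxes when they are well arranged.
- tall_box_center (a point): White rigid card carton, dark green band round its foot, 158 mm long, 50 mm wide, 90 mm high; it starts upright on the counter beside the tray, on either side. The point is its centre, 45 mm above its underside; x along the 158 mm length, y across the 50 mm width, z up. 0.17 to 0.35 kg. 38 mm higher than the others: its upper part can be held with them beside it.
- short_box_center (a point): White rigid card carton, dark green band round its foot, 70 mm long, 54 mm wide, 52 mm high; it starts upright on the counter on the other side of the tray. The point is its centre, 26 mm above its underside; x along the 70 mm length, y across the 54 mm width, z up. 0.09 to 0.18 kg. 
- mid_box_center (a point): White rigid card carton, dark green band round its foot, 90 mm long, 54 mm wide, 52 mm high; it starts upright in the tray, near its middle and usually askew. The point is its centre, 26 mm above its underside; x along the 90 mm length, y across the 54 mm width, z up. 0.11 to 0.22 kg. It blocks the room for the others and rises 30 mm above the walls.
- pill_bottle: White plastic jar, 60 mm across, 100 mm high, beyond the tray; origin under its centre. Leave alone.
- label_roll: Roll of white labels standing on end, 84 mm across, 60 mm high, beyond the tray; origin under its centre. Leave alone.
- steel_bowl: Steel bowl, 110 mm across, 45 mm high, nearer the robot; origin under its centre. Leave alone.
Not all that is in view belongs to the job. What is shaped like the part that bears tall_box_center but red is not meant.

How it is judged (in metres and radians):
At the end, for the whole second after the job is handed in: All three boxes stand inside the tray, upright within 4 degrees, each flat on the tray's floor (centre within 4 mm of half its height above it), let go and at rest (x of tall_box_center in the frame of tray_floor between -0.07 and 0.07 m and y of tall_box_center in the frame of tray_floor between -0.045 and 0.045 m and z of tall_box_center in the frame of tray_floor between 0.041 and 0.049 m and angle between each of tall_box_center, short_box_center, mid_box_center's own z axis and vertical below 0.07 rad and linear speed of each of tall_box, short_box, mid_box below 0.02 m/s and x of short_box_center in the frame of tray_floor between -0.07 and 0.07 m and y of short_box_center in the frame of tray_floor between -0.045 and 0.045 m and z of short_box_center in the frame of tray_floor between 0.022 and 0.03 m and x of mid_box_center in the frame of tray_floor between -0.07 and 0.07 m and y of mid_box_center in the frame of tray_floor between -0.045 and 0.045 m and z of mid_box_center in the frame of tray_floor between 0.022 and 0.03 m); the robot touches nothing.
It fails at once if the bottle, the label roll or the bowl is moved more than 30 mm (distance of any of pill_bottle, label_roll, steel_bowl from where it was at the start of the episode above 0.03 m).
It fails at once if a box is tipped more than 45 degrees (angle between any of tall_box_center, short_box_center, mid_box_center's own z axis and vertical above 0.785 rad).
It fails at once if a box is dropped (moves faster than 0.8 m/s with no finger on it) ((linear speed of tall_box above 0.8 m/s and contact force between the fingers and tall_box below 0.2 N) or (linear speed of short_box above 0.8 m/s and contact force between the fingers and short_box below 0.2 N) or (linear speed of mid_box above 0.8 m/s and contact force between the fingers and mid_box below 0.2 N)).
It also fails if it takes over 67 s, if anything falls off the work surface, if the arm or the gripper's body presses on something with over 40 N, if the wrist force passes 120 N, or if a joint passes its speed limit or range.

### The arm

A 6-joint arm with a two-finger parallel gripper is mounted at the origin on the work surface. World frame = base frame: x ahead of the robot, y to its left, z up, the work surface at z = 0. Lengths are in mm, angles in rad, forces in N, time in s.
With the tool pointing down it reaches from about 350 to 975 mm from the base axis. Payload 7.1 kg.
Tool frame: the origin (TCP) lies at the very end of the fingers, on their centre line; the grasp point (between the pads) lies 19 mm behind it (ctrl.tcp_to_grasp is the distance from the TCP to the grasp point, in mm); z points along the fingers, x is the direction in which the jaws open and shut, and the axes are right-handed (so a half turn about z gives the same grasp; the last joint's range is limited). The gripper opens to 88 mm and grips with 3 to 60 N. Pads are 20 mm wide; open, the fingers measure 115 mm over their backs; the gripper's body (75 mm by 178 mm) begins 61 mm behind the grasp point.
Start: joints at [1.116, 0.423, 1.63, -0, 1.089, -0.019], TCP at [263.802, 566.58, 222.675] pointing down, gripper open.
Joint ranges: [-3, 3], [-0.9, 2.11], [0.09, 2.58], [-1.31, 4.45], [0.11, 2.69], [-2.54, 2.54]. Speed limits (rad/s): [2.39, 2.39, 3.01, 3.14, 3.14, 3.14].

### API

Orientations are given as a rotation vector (axis times angle).
In Python, from workcell import get_obs, viewer, ctrl, masks_of gives the robot as it stands. The module is installed in compiled form; this text tells all that it offers.
- The arm moves only by the shell command python3 -m inch 'ROWS'. ROWS is JSON, a list of rows, each an object of numbers: "tx", "ty", "tz": the shift along the tool's x, y, z in cm; "ax", "ay", "az": the turn, a rotation vector about the tool's x, y, z in degrees; "jaw": the opening, from 0 (shut) to 1 (fully open). In form: [{"tx": .., "ty": .., "tz": .., "ax": .., "ay": .., "az": .., "jaw": ..}, ...]. A call has 1 to 12 rows; each row shifts and turns the commanded pose from where the row before left it, along the tool's axes as they then stand; what a row does not reach is not made up. A row lasts 1/8 s, in which the tool goes at most 62.5 mm and 10.7 degrees, less where a joint would pass 70% of its speed; a pose out of reach is approached as far as the arm can. A call is refused whole if a number of a shift passes 6.25 or a number of a turn 10.7, either way. A call with a gripper value outside its range is refused whole. The fingers move at their own pace and stop on an object; the grip force is fixed at half the most. Time passes only in rows, so rows that do not move let the fingers close. It gives the time, the measured TCP pose, the force and the opening at its end, in the units of the state.
- get_obs(): the state, without advancing time (a new reading comes with each control period).
- viewer.get_image(name): name is "side" or "top"; returns (picture, depth): 400x640x3 uint8, red, green, blue; 400x640 float32, mm along the optical axis (not along the pixel's ray), 0 where there is no reading.
- viewer.get_calibration(name): a dict with "fx", "fy", "cx", "cy" (pixels), "rvec" (rotation vector, rad) and "tvec" (3), from world to camera coordinates, as OpenCV has them. Camera axes: x right, y down, z forward; pixel columns grow to the right and rows downward; lengths in mm; the calibration is good to about 2 mm. A picture is of the moment at which its call begins. get_calibration takes no time and is no camera call.
- ctrl.close_job(): hands the job in, once; it reports no verdict.
Trained networks look in the newest picture that a camera, given by its name, has taken for a name from the list of things; names that differ only in an ending like _2 or _b are one class to them, and where a whole thing is asked for, a point or a joint stands for the part that bears it (a point fixed in the world has none). Each returns a list of dicts, best first, with "score" (0 to 1); they miss things now and then, are a little off and sometimes report something else, mostly with a low value. They report only what shows in the picture. A call takes as long as a camera call. They do not tell look-alikes from the thing itself.
- masks_of(camera, thing): "pixels" (400x640 bool, what is visible of it) and "location" ([column, row] in pixels, amid what is visible of it).
The state is a dict: "t": time; "qpos": joint angles; "qvel": joint speeds; "joint_torque": joint torques, N m; "ee_pos": TCP position; "orientation": TCP orientation; "ft_force": force on the tool from outside, world axes, zero at the start; "moment": the same for the moment, N m; "width": finger opening in mm.
Only numpy, scipy, OpenCV 4.12 (cv2) and the standard library are available. Lean on these libraries where they do the work, as an engineer would, in place of code of your own. Each camera call takes 0.05 s, during which the arm holds its last target. There are 200 camera calls.

## Working session

There is one attempt and no reset: what is moved stays moved. The work goes in short steps, Python scripts to look and compute and a shell command to move; the robot and the scene stay as the last step left them, time stands still between calls to the robot, and variables do not carry over. Pictures are saved under pics/ and viewed, about 8 in all and at most 12, crops included, and the job is handed in when it is done.

```bash
mkdir -p pics
cat > h.py <<'E'
import numpy as np, cv2
from workcell import get_obs, viewer, ctrl, masks_of
def cal(n):
    c=viewer.get_calibration(n); R=cv2.Rodrigues(np.array(c["rvec"],float))[0]
    return c,R,np.array(c["tvec"],float).ravel()
def cloud(n,d):
    c,R,t=cal(n); v,u=np.mgrid[:400,:640]
    P=np.stack([(u-c["cx"])/c["fx"]*d,(v-c["cy"])/c["fy"]*d,d],-1)
    return (P-t)@R   # world
def rect(P):
    (c,(w,h),a)=cv2.minAreaRect(P[:,:2].astype(np.float32))
    if w<h: w,h,a=h,w,a+90
    a=(a+90)%180-90
    return np.round(c,1),round(w,1),round(h,1),round(a,1)
E
python3 - <<'E'
from h import *
s=get_obs(); print(s["t"],s["ee_pos"],s["orientation"],s["width"])
for n in ["top","side"]:
    im,d=viewer.get_image(n); cv2.imwrite(f"pics/{n}0.png",im[...,::-1]); W=cloud(n,d)
    c,R,t=cal(n); print(n,"cam at",-R.T@t)
    for th in ["tall_box_center","short_box_center","mid_box_center","tray_floor","pill_bottle","label_roll","steel_bowl"]:
        for m in masks_of(n,th)[:3]:
            k=m["pixels"]&(d>0); P=W[k]
            if len(P)<10: continue
            zt=np.percentile(P[:,2],95); T=P[P[:,2]>zt-6]
            print(th,round(m["score"],2),np.round(m["location"]),len(P),"ztop",round(zt,1),rect(T),"rgb",im[k].mean(0).round())
E
```

```text
0.0 [263.57700479 566.08070397 221.91008798] [ 2.64846504e+00  1.68823053e+00 -2.02727704e-03] 88.10953418066676
top cam at [ 362.23378286 -129.23526303 1382.98870662]
tall_box_center 0.92 [409. 143.] 1370 ztop 92.7 (array([ 713.9, -359.4]), 158.2, 50.7, -81.8) rgb [76. 17. 16.]
tall_box_center 0.85 [374. 212.] 1063 ztop 93.5 (array([ 515.1, -260.3]), 154.6, 49.2, -25.9) rgb [104. 104. 106.]
tall_box_center 0.76 [479. 297.] 1638 ztop 93.1 (array([ 281.8, -556.2]), 157.5, 51.5, -15.1) rgb [76. 17. 16.]
short_box_center 0.83 [199. 189.] 587 ztop 55.1 (array([581. , 254.6]), 70.5, 53.8, 28.7) rgb [88. 89. 89.]
short_box_center 0.66 [238. 126.] 790 ztop 62.7 (array([770.7, 143.1]), 81.7, 80.9, -56.1) rgb [84. 82. 78.]
mid_box_center 0.89 [289. 212.] 645 ztop 59.9 (array([520.7, -11.5]), 89.7, 53.5, 23.7) rgb [101. 102. 102.]
tray_floor 0.69 [294. 203.] 1988 ztop 26.7 (array([537.8, -16.1]), 180.2, 123.5, 6.0) rgb [67. 85. 24.]
pill_bottle 0.74 [316. 132.] 466 ztop 102.0 (array([751.3, -96.7]), 51.7, 50.7, 14.4) rgb [81. 81. 81.]
label_roll 0.88 [237. 124.] 758 ztop 62.6 (array([771.2, 14
[... 811 characters left out ...]
array([523.9, -13. ]), 94.8, 63.5, 24.1) rgb [114. 116. 108.]
mid_box_center 0.4 [226. 169.] 474 ztop 45.7 (array([323.3, 203.4]), 114.0, 104.9, 47.9) rgb [98. 99. 97.]
tray_floor 0.57 [312. 193.] 887 ztop 28.0 (array([538.8, -14.5]), 186.5, 136.1, 7.1) rgb [76. 93. 38.]
pill_bottle 0.73 [365. 176.] 542 ztop 101.9 (array([ 753.2, -100.6]), 58.4, 50.3, -73.8) rgb [114. 113. 105.]
label_roll 0.69 [343. 150.] 427 ztop 63.6 (array([770.7, 144.2]), 86.7, 72.8, 65.3) rgb [115. 113. 105.]
label_roll 0.51 [323. 223.] 1740 ztop 92.6 (array([ 516.1, -260.6]), 154.7, 62.2, -26.2) rgb [111. 112. 105.]
steel_bowl 0.9 [224. 166.] 445 ztop 45.3 (array([323.2, 205.9]), 115.6, 103.2, -88.3) rgb [98. 98. 97.]
```

Run:
```python
import cv2
a=cv2.imread("pics/top0.png");b=cv2.imread("pics/side0.png")
cv2.imwrite("pics/c1.png",cv2.vconcat([cv2.resize(a[110:330,150:530],(760,440)) ,cv2.resize(b[130:330,200:520],(760,475))])[:,:] if 0 else cv2.resize(a[100:340,150:530],(798,504)))
```

```text
(no output)
```

View pics/c1.png

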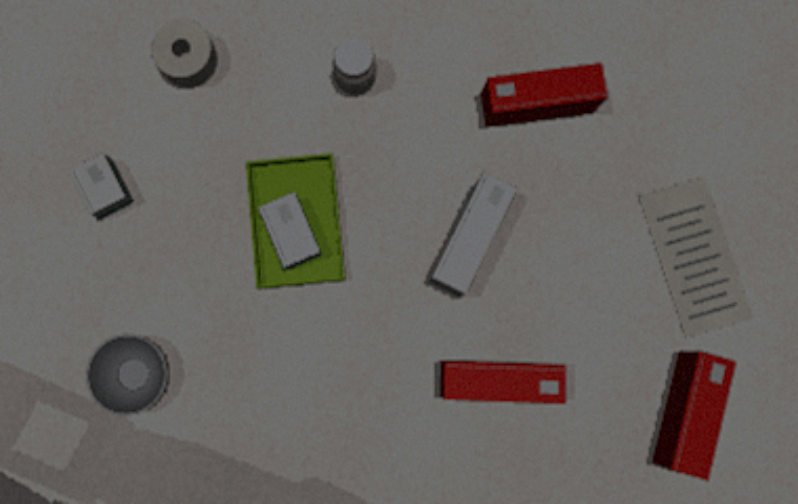

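Only one white tall carton (full-image pixel 374,212). The look-alikes at (409,143), (479,297) and about (390,282) are red, so they're not meant. The enlarged crop shows this clearly. The mid box is in the tray at (289,212) and the short box at (199,189). All sizes match the task text.

```bash
cat >> h.py <<'E'
def plan(x,y,z,ang):
    "shift (cm, current tool axes) and turn (deg) to a tool pointing down with jaws along world angle ang"
    s=get_obs(); R=cv2.Rodrigues(np.array(s["orientation"],float))[0]
    sh=R.T@(np.array([x,y,z])-s["ee_pos"])/10
    a=np.radians(ang); Rt=np.array([[np.cos(a),np.sin(a),0],[np.sin(a),-np.cos(a),0],[0,0,-1]])
    r=np.degrees(cv2.Rodrigues(R.T@Rt)[0].ravel())
    print("shift",sh.round(2),"turn",r.round(2),"jaw",np.degrees(np.arctan2(R[1,0],R[0,0])).round(1),"t",round(s["t"],2))
def tray(x,y,T=(538,-16,6)):
    a=np.radians(T[2]); return T[0]+x*np.cos(a)-y*np.sin(a),T[1]+x*np.sin(a)+y*np.cos(a)
E
python3 - <<'E'
from h import *
c,R,t=cal("top")
for i in range(3):
    im,d=viewer.get_image("top"); W=cloud("top",d); q=im.astype(int)
    g=(q[...,1]-q[...,2]>30)&(q[...,1]>q[...,0])&(d>0)
    k=g&(W[...,2]>18)&(W[...,2]<36)&(abs(W[...,0]-538)<150)&(abs(W[...,1]+16)<120)
    k2=g&(abs(W[...,0]-538)<150)&(abs(W[...,1]+16)<120)
    print(rect(W[k]),rect(W[k2]),k.sum(),k2.sum())
    # floor-level outline from color only: rays hit z=26
m=g.astype(np.uint8); n,l,st,_=cv2.connectedComponentsWithStats(m); j=1+st[1:,4].argmax()
v,u=np.nonzero(l==j); ray=np.stack([(u-c["cx"])/c["fx"],(v-c["cy"])/c["fy"],np.ones(len(u))],1)@R; o=-R.T@t
print("colour outline",rect(o+ray*((26-o[2])/ray[:,2])[:,None]), "px mm",1380/c["fx"])
print(tray(-37.5,28),tray(47.5,28),tray(0,-30))
plan(520.7,-11.5,110,113.7)
E
```

```text
(array([538.6, -15.5]), 178.6, 122.7, 6.5) (array([542.1, -13.5]), 186.1, 126.0, 6.5) 259 1857
(array([538. , -15.7]), 178.7, 122.6, 6.3) (array([541.3, -13.6]), 185.4, 125.9, 6.6) 263 1861
(array([538.1, -15.5]), 178.7, 122.5, 6.5) (array([541.5, -13. ]), 186.1, 126.9, 6.5) 262 1857
colour outline (array([538.7, -15.6]), 179.2, 122.5, 6.4) px mm 2.9495455999913927
(np.float64(497.77863195219544), np.float64(7.926795697774647)) (np.float64(582.3129930584987), np.float64(16.811715075525193)) (np.float64(541.1358538980296), np.float64(-45.8356568610482))
shift [-41.56  47.69  11.27] turn [ -0.     0.   -48.67] jaw 65.0 t 0.95
```

```bash
sed -i 's/T=(538,-16,6)/T=(538.3,-15.6,6.5)/' h.py
python3 -m inch '[{"tx":-3.46,"ty":3.97,"tz":0.5},{"tx":-3.46,"ty":3.97,"tz":0.5},{"tx":-3.46,"ty":3.97,"tz":0.5},{"tx":-3.46,"ty":3.97,"tz":0.5},{"tx":-3.46,"ty":3.97,"tz":0.5},{"tx":-3.46,"ty":3.97,"tz":0.5},{"tx":-3.46,"ty":3.97,"tz":0.5},{"tx":-3.46,"ty":3.97,"tz":0.5},{"tx":-3.46,"ty":3.97,"tz":1},{"tx":-3.46,"ty":3.97,"tz":1},{"tx":-3.46,"ty":3.97,"tz":1},{"tx":-3.46,"ty":3.97,"tz":1}]'
python3 -m inch '[{"az":-9.73},{"az":-9.73},{"az":-9.73},{"az":-9.73},{"az":-9.75},{},{}]'
python3 -c "
from h import *
plan(520.7,-11.5,31,113.7)"
```

```text
shift [-41.56  47.69  19.17] turn [ -0.     0.   -48.67] jaw 65.0 t 0.95$[0]: bad value
$[0]: bad value
```

```bash
python3 -m inch '[{"tx":-3.46,"ty":3.97,"tz":0.5,"ax":0,"ay":0,"az":0,"jaw":1},{"tx":-3.46,"ty":3.97,"tz":0.5,"ax":0,"ay":0,"az":0,"jaw":1},{"tx":-3.46,"ty":3.97,"tz":0.5,"ax":0,"ay":0,"az":0,"jaw":1},{"tx":-3.46,"ty":3.97,"tz":0.5,"ax":0,"ay":0,"az":0,"jaw":1},{"tx":-3.46,"ty":3.97,"tz":0.5,"ax":0,"ay":0,"az":0,"jaw":1},{"tx":-3.46,"ty":3.97,"tz":0.5,"ax":0,"ay":0,"az":0,"jaw":1},{"tx":-3.46,"ty":3.97,"tz":0.5,"ax":0,"ay":0,"az":0,"jaw":1},{"tx":-3.46,"ty":3.97,"tz":0.5,"ax":0,"ay":0,"az":0,"jaw":1},{"tx":-3.46,"ty":3.97,"tz":1,"ax":0,"ay":0,"az":0,"jaw":1},{"tx":-3.46,"ty":3.97,"tz":1,"ax":0,"ay":0,"az":0,"jaw":1},{"tx":-3.46,"ty":3.97,"tz":1,"ax":0,"ay":0,"az":0,"jaw":1},{"tx":-3.46,"ty":3.97,"tz":1,"ax":0,"ay":0,"az":0,"jaw":1}]' &&
python3 -m inch '[{"tx":0,"ty":0,"tz":0,"ax":0,"ay":0,"az":-9.73,"jaw":1},{"tx":0,"ty":0,"tz":0,"ax":0,"ay":0,"az":-9.73,"jaw":1},{"tx":0,"ty":0,"tz":0,"ax":0,"ay":0,"az":-9.73,"jaw":1},{"tx":0,"ty":0,"tz":0,"ax":0,"ay":0,"az":-9.73,"jaw":1},{"tx":0,"ty":0,"tz":0,"ax":0,"ay":0,"az":-9.75,"jaw":1},{"tx":0,"ty":0,"tz":0,"ax":0,"ay":0,"az":0,"jaw":1}]'
python3 -c "
from h import *
plan(520.7,-11.5,31,113.7)"
```

```text
t: 2.45
ee_pos: [521.2, -12.7, 142.6]
orientation: [2.649, 1.688, 0.001]
ft_force: [0.3, -0.6, -0.3]
width: 87.7
t: 3.2
ee_pos: [520.6, -10.9, 142.8]
orientation: [1.72, 2.629, 0.0]
ft_force: [-0.3, -0.3, -0.4]
width: 87.8
shift [-6.000e-02 -1.000e-02  1.118e+01] turn [ 0.01  0.01 -0.09] jaw 113.6 t 3.2
```

```bash
python3 -m inch '[{"tx":0,"ty":0,"tz":3.2,"ax":0,"ay":0,"az":0,"jaw":1},{"tx":0,"ty":0,"tz":3.2,"ax":0,"ay":0,"az":0,"jaw":1},{"tx":0,"ty":0,"tz":2.8,"ax":0,"ay":0,"az":0,"jaw":1},{"tx":0,"ty":0,"tz":2,"ax":0,"ay":0,"az":0,"jaw":1},{"tx":0,"ty":0,"tz":0,"ax":0,"ay":0,"az":0,"jaw":1},{"tx":0,"ty":0,"tz":0,"ax":0,"ay":0,"az":0,"jaw":0},{"tx":0,"ty":0,"tz":0,"ax":0,"ay":0,"az":0,"jaw":0},{"tx":0,"ty":0,"tz":0,"ax":0,"ay":0,"az":0,"jaw":0},{"tx":0,"ty":0,"tz":0,"ax":0,"ay":0,"az":0,"jaw":0},{"tx":0,"ty":0,"tz":0,"ax":0,"ay":0,"az":0,"jaw":0}]' 
python3 -c "
from h import *
p=tray(-37.5,28);print(p)
plan(520.7,-11.5,51,113.7);plan(*p,51,96.5)"
```

```text
t: 4.45
ee_pos: [520.7, -10.9, 31.2]
orientation: [1.718, 2.63, 0.001]
ft_force: [-0.6, -0.6, 5.6]
width: 53.9
(np.float64(497.87136542662654), np.float64(7.9748914426479445))
shift [-0.05 -0.02 -1.98] turn [ 0.04  0.02 -0.01] jaw 113.7 t 4.45
shift [ 2.65 -1.33 -1.98] turn [ 0.04  0.02 17.19] jaw 113.7 t 4.45
```

```bash
python3 -m inch '[{"tx":0,"ty":0,"tz":-1.5,"ax":0,"ay":0,"az":0,"jaw":0},{"tx":0,"ty":0,"tz":-1.5,"ax":0,"ay":0,"az":0,"jaw":0},{"tx":1.35,"ty":-0.65,"tz":0,"ax":0,"ay":0,"az":0,"jaw":0},{"tx":1.3,"ty":-0.68,"tz":0,"ax":0,"ay":0,"az":0,"jaw":0},{"tx":0,"ty":0,"tz":0,"ax":0,"ay":0,"az":8.6,"jaw":0},{"tx":0,"ty":0,"tz":0,"ax":0,"ay":0,"az":8.6,"jaw":0},{"tx":0,"ty":0,"tz":0,"ax":0,"ay":0,"az":0,"jaw":0}]'
python3 - <<'E'
from h import *
p=tray(-37.5,28); plan(*p,31.5,96.5)
im,d=viewer.get_image("side"); cv2.imwrite("pics/s1.png",cv2.resize(im[120:260,210:430,::-1],(792,504)))
E
```

```text
t: 5.32
ee_pos: [496.3, 8.6, 60.3]
orientation: [-2.089, -2.345, 0.002]
ft_force: [0.2, -0.0, -0.7]
width: 54.2
shift [-0.08  0.15  2.88] turn [-0.09 -0.01  0.11] jaw 96.6 t 5.33
```

View pics/s1.png

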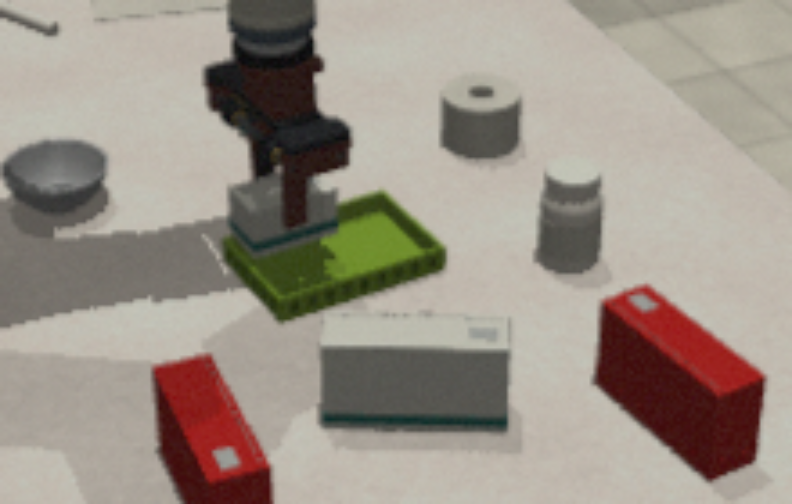

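The mid box is held level over the near-left part of the tray, clear of the walls. Next I lower and release it.

```bash
python3 -m inch '[{"tx":-0.08,"ty":0.15,"tz":0.8,"ax":0,"ay":0,"az":0,"jaw":0},{"tx":0,"ty":0,"tz":0.9,"ax":0,"ay":0,"az":0,"jaw":0},{"tx":0,"ty":0,"tz":0.7,"ax":0,"ay":0,"az":0,"jaw":0},{"tx":0,"ty":0,"tz":0.4,"ax":0,"ay":0,"az":0,"jaw":0},{"tx":0,"ty":0,"tz":0,"ax":0,"ay":0,"az":0,"jaw":0},{"tx":0,"ty":0,"tz":0,"ax":0,"ay":0,"az":0,"jaw":0}]' 
python3 -c "
from h import *
p=tray(-37.5,28); plan(*p,31.2,96.5)"
```

```text
t: 6.12
ee_pos: [499.3, 7.4, 32.8]
orientation: [2.092, 2.344, 0.0]
ft_force: [0.5, 0.1, -1.1]
width: 53.9
shift [ 0.08 -0.14  0.16] turn [0.01 0.   0.  ] jaw 96.5 t 6.12
```

```bash
python3 -m inch '[{"tx":0,"ty":-0.1,"tz":0.1,"ax":0,"ay":0,"az":0,"jaw":0},{"tx":0,"ty":0,"tz":0.1,"ax":0,"ay":0,"az":0,"jaw":0},{"tx":0,"ty":0,"tz":0,"ax":0,"ay":0,"az":0,"jaw":0}]' 
python3 -m inch '[{"tx":0,"ty":0,"tz":0,"ax":0,"ay":0,"az":0,"jaw":0.7},{"tx":0,"ty":0,"tz":0,"ax":0,"ay":0,"az":0,"jaw":1},{"tx":0,"ty":0,"tz":0,"ax":0,"ay":0,"az":0,"jaw":1},{"tx":0,"ty":0,"tz":0,"ax":0,"ay":0,"az":0,"jaw":1},{"tx":0,"ty":0,"tz":-4,"ax":0,"ay":0,"az":0,"jaw":1},{"tx":0,"ty":0,"tz":-5,"ax":0,"ay":0,"az":0,"jaw":1},{"tx":0,"ty":0,"tz":0,"ax":0,"ay":0,"az":0,"jaw":1}]' 
python3 -c "
from h import *
plan(581,254.6,121,118.7)"
```

```text
t: 6.5
ee_pos: [498.1, 7.3, 31.2]
orientation: [2.092, 2.344, 0.0]
ft_force: [-1.8, -0.1, 5.4]
width: 54.0
t: 7.38
ee_pos: [500.7, 7.3, 123.8]
orientation: [2.088, 2.34, 0.007]
ft_force: [0.4, -0.6, 0.1]
width: 87.5
shift [23.67 10.78  0.34] turn [  0.38   0.12 -22.2 ] jaw 96.5 t 7.38
```

```bash
python3 -m inch '[{"tx":4.73,"ty":2.16,"tz":0,"ax":0,"ay":0,"az":0,"jaw":1},{"tx":4.73,"ty":2.16,"tz":0,"ax":0,"ay":0,"az":0,"jaw":1},{"tx":4.73,"ty":2.16,"tz":0,"ax":0,"ay":0,"az":0,"jaw":1},{"tx":4.73,"ty":2.16,"tz":0,"ax":0,"ay":0,"az":0,"jaw":1},{"tx":4.73,"ty":2.16,"tz":0,"ax":0,"ay":0,"az":0,"jaw":1},{"tx":0,"ty":0,"tz":0,"ax":0,"ay":0,"az":-7.4,"jaw":1},{"tx":0,"ty":0,"tz":0,"ax":0,"ay":0,"az":-7.4,"jaw":1},{"tx":0,"ty":0,"tz":0,"ax":0,"ay":0,"az":-7.4,"jaw":1},{"tx":0,"ty":0,"tz":0,"ax":0,"ay":0,"az":0,"jaw":1},{"tx":0,"ty":0,"tz":0,"ax":0,"ay":0,"az":0,"jaw":1}]'
python3 - <<'E'
from h import *
plan(581,254.6,27,118.7)
im,d=viewer.get_image("top"); W=cloud("top",d); cv2.imwrite("pics/t2.png",cv2.resize(im[160:250,250:350,::-1],(600,540)))
m=masks_of("top","mid_box_center")
for k in m[:2]:
    P=W[k["pixels"]&(d>0)]; print(k["score"],k["location"],rect(P[P[:,2]>54]))
E
```

```text
t: 8.62
ee_pos: [578.3, 254.3, 119.9]
orientation: [-1.605, -2.7, 0.001]
ft_force: [-0.3, -0.2, 0.0]
width: 87.8
shift [-0.1   0.26  9.29] turn [-0.07 -0.01 -0.15] jaw 118.6 t 8.62
0.89 [282.6, 220.2] (array([497.6,   6.5]), 88.8, 53.9, 7.6)
0.19 [319.1, 132.9] (array([750. , -96.8]), 56.8, 55.1, 0.7)
```

```bash
python3 -m inch '[{"tx":-0.1,"ty":0.25,"tz":3,"ax":0,"ay":0,"az":0,"jaw":1},{"tx":0,"ty":0,"tz":3,"ax":0,"ay":0,"az":0,"jaw":1},{"tx":0,"ty":0,"tz":2,"ax":0,"ay":0,"az":0,"jaw":1},{"tx":0,"ty":0,"tz":1.25,"ax":0,"ay":0,"az":0,"jaw":1},{"tx":0,"ty":0,"tz":0,"ax":0,"ay":0,"az":0,"jaw":1},{"tx":0,"ty":0,"tz":0,"ax":0,"ay":0,"az":0,"jaw":0},{"tx":0,"ty":0,"tz":0,"ax":0,"ay":0,"az":0,"jaw":0},{"tx":0,"ty":0,"tz":0,"ax":0,"ay":0,"az":0,"jaw":0},{"tx":0,"ty":0,"tz":0,"ax":0,"ay":0,"az":0,"jaw":0},{"tx":0,"ty":0,"tz":0,"ax":0,"ay":0,"az":0,"jaw":0}]' 
python3 -m inch '[{"tx":0,"ty":0,"tz":-2,"ax":0,"ay":0,"az":0,"jaw":0},{"tx":0,"ty":0,"tz":-3,"ax":0,"ay":0,"az":0,"jaw":0},{"tx":0,"ty":0,"tz":-3,"ax":0,"ay":0,"az":0,"jaw":0},{"tx":0,"ty":0,"tz":0,"ax":0,"ay":0,"az":7.4,"jaw":0},{"tx":0,"ty":0,"tz":0,"ax":0,"ay":0,"az":7.4,"jaw":0},{"tx":0,"ty":0,"tz":0,"ax":0,"ay":0,"az":7.4,"jaw":0},{"tx":0,"ty":0,"tz":0,"ax":0,"ay":0,"az":0,"jaw":0}]' 
python3 -c "
from h import *
p=tray(47.5,28); plan(*p,107,96.5)"
```

```text
t: 9.98
ee_pos: [581.6, 254.9, 28.6]
orientation: [1.601, 2.702, 0.001]
ft_force: [0.1, -0.7, 4.0]
width: 54.0
t: 10.85
ee_pos: [581.4, 254.8, 109.1]
orientation: [2.09, 2.345, 0.001]
ft_force: [-0.2, -0.7, -1.7]
width: 53.9
shift [-23.57  -2.62   0.2 ] turn [ 0.03 -0.01  0.07] jaw 96.6 t 10.85
```

```bash
python3 -m inch '[{"tx":-4.7,"ty":-0.52,"tz":0,"ax":0,"ay":0,"az":0,"jaw":0},{"tx":-4.7,"ty":-0.52,"tz":0,"ax":0,"ay":0,"az":0,"jaw":0},{"tx":-4.7,"ty":-0.52,"tz":0,"ax":0,"ay":0,"az":0,"jaw":0},{"tx":-4.7,"ty":-0.52,"tz":0,"ax":0,"ay":0,"az":0,"jaw":0},{"tx":-4.75,"ty":-0.52,"tz":0,"ax":0,"ay":0,"az":0,"jaw":0},{"tx":0,"ty":0,"tz":0,"ax":0,"ay":0,"az":0,"jaw":0},{"tx":0,"ty":0,"tz":0,"ax":0,"ay":0,"az":0,"jaw":0}]'
python3 - <<'E'
from h import *
p=tray(47.5,28); plan(*p,33,96.5)
im,d=viewer.get_image("side"); cv2.imwrite("pics/s3.png",cv2.resize(im[120:240,230:390,::-1],(800,600)))
E
```

```text
t: 11.72
ee_pos: [582.3, 18.1, 108.5]
orientation: [2.091, 2.345, 0.001]
ft_force: [-0.6, -0.2, -2.3]
width: 53.7
shift [-0.05 -0.01  7.55] turn [ 0.02 -0.01  0.05] jaw 96.5 t 11.72
```

View pics/s3.png

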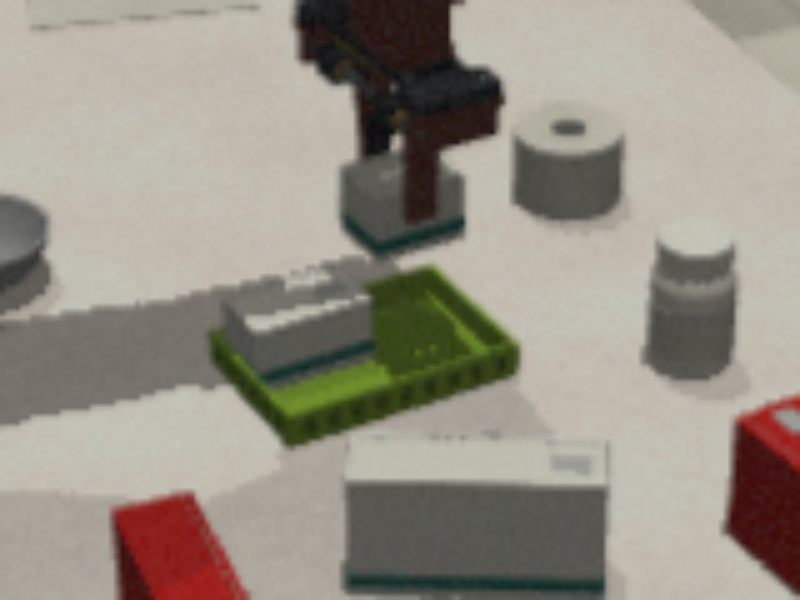

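The mid box is flat at the tray's near-left corner, and the short box hangs level above the far-left slot. Lowering it now.

```bash
python3 -m inch '[{"tx":-0.05,"ty":0,"tz":2,"ax":0,"ay":0,"az":0,"jaw":0},{"tx":0,"ty":0,"tz":2,"ax":0,"ay":0,"az":0,"jaw":0},{"tx":0,"ty":0,"tz":1.5,"ax":0,"ay":0,"az":0,"jaw":0},{"tx":0,"ty":0,"tz":1,"ax":0,"ay":0,"az":0,"jaw":0},{"tx":0,"ty":0,"tz":0.6,"ax":0,"ay":0,"az":0,"jaw":0},{"tx":0,"ty":0,"tz":0.4,"ax":0,"ay":0,"az":0,"jaw":0},{"tx":0,"ty":0,"tz":0,"ax":0,"ay":0,"az":0,"jaw":0},{"tx":0,"ty":0,"tz":0,"ax":0,"ay":0,"az":0,"jaw":0}]' 
python3 -c "
from h import *
p=tray(47.5,28); plan(*p,31.4,96.5)"
```

```text
t: 12.78
ee_pos: [582.6, 17.3, 33.6]
orientation: [2.092, 2.343, 0.001]
ft_force: [0.1, 0.1, -0.7]
width: 54.0
shift [ 0.03 -0.02  0.22] turn [ 0.04  0.   -0.01] jaw 96.5 t 12.78
```

```bash
python3 -m inch '[{"tx":0,"ty":0,"tz":0.1,"ax":0,"ay":0,"az":0,"jaw":0},{"tx":0,"ty":0,"tz":0.1,"ax":0,"ay":0,"az":0,"jaw":0},{"tx":0,"ty":0,"tz":0.05,"ax":0,"ay":0,"az":0,"jaw":0},{"tx":0,"ty":0,"tz":0,"ax":0,"ay":0,"az":0,"jaw":0}]'
```

```text
t: 13.28
ee_pos: [582.6, 17.4, 32.6]
orientation: [2.091, 2.343, 0.001]
ft_force: [-5.9, -0.0, 14.8]
width: 53.8
```

```bash
python3 -m inch '[{"tx":0,"ty":0,"tz":0,"ax":0,"ay":0,"az":0,"jaw":0.7},{"tx":0,"ty":0,"tz":0,"ax":0,"ay":0,"az":0,"jaw":1},{"tx":0,"ty":0,"tz":0,"ax":0,"ay":0,"az":0,"jaw":1},{"tx":0,"ty":0,"tz":0,"ax":0,"ay":0,"az":0,"jaw":1},{"tx":0,"ty":0,"tz":-4,"ax":0,"ay":0,"az":0,"jaw":1},{"tx":0,"ty":0,"tz":-6,"ax":0,"ay":0,"az":0,"jaw":1},{"tx":0,"ty":0,"tz":-4,"ax":0,"ay":0,"az":0,"jaw":1},{"tx":0,"ty":0,"tz":0,"ax":0,"ay":0,"az":0,"jaw":1}]'
python3 - <<'E'
from h import *
for i in range(2):
    im,d=viewer.get_image("top"); W=cloud("top",d)
    for m in masks_of("top","tall_box_center"):
        k=m["pixels"]&(d>0); P=W[k]
        if im[k].mean(0)[1]>60: print(rect(P[P[:,2]>85]), rect(P[P[:,2]>89]))
plan(515.1,-260.3,150,64.1)
E
```

```text
t: 14.28
ee_pos: [584.5, 17.4, 174.1]
orientation: [2.089, 2.34, 0.007]
ft_force: [-0.7, -0.2, -0.1]
width: 87.8
(array([ 515.8, -260.7]), 156.6, 49.8, -25.7) (array([ 516.1, -260.3]), 156.8, 48.8, -25.3)
(array([ 515.7, -261. ]), 157.7, 49.4, -26.1) (array([ 515.7, -260.3]), 156.2, 48.2, -26.1)
shift [-26.84  -9.7    1.93] turn [-1.60e-01  3.00e-02  3.24e+01] jaw 96.5 t 14.47
```

Now to (515.7, -260.5) with the jaws at 64.1°.

```bash
python3 -m inch '[{"tx":-4.47,"ty":-1.61,"tz":0,"ax":0,"ay":0,"az":0,"jaw":1},{"tx":-4.47,"ty":-1.61,"tz":0,"ax":0,"ay":0,"az":0,"jaw":1},{"tx":-4.47,"ty":-1.61,"tz":0,"ax":0,"ay":0,"az":0,"jaw":1},{"tx":-4.47,"ty":-1.61,"tz":0,"ax":0,"ay":0,"az":0,"jaw":1},{"tx":-4.47,"ty":-1.61,"tz":0,"ax":0,"ay":0,"az":0,"jaw":1},{"tx":-4.47,"ty":-1.6,"tz":0,"ax":0,"ay":0,"az":0,"jaw":1},{"tx":0,"ty":0,"tz":1,"ax":0,"ay":0,"az":8.1,"jaw":1},{"tx":0,"ty":0,"tz":1,"ax":0,"ay":0,"az":8.1,"jaw":1},{"tx":0,"ty":0,"tz":0,"ax":0,"ay":0,"az":8.1,"jaw":1},{"tx":0,"ty":0,"tz":0,"ax":0,"ay":0,"az":8.1,"jaw":1},{"tx":0,"ty":0,"tz":0,"ax":0,"ay":0,"az":0,"jaw":1},{"tx":0,"ty":0,"tz":0,"ax":0,"ay":0,"az":0,"jaw":1}]'
python3 - <<'E'
from h import *
plan(515.7,-260.5,61,64.1)
im,d=viewer.get_image("top"); W=cloud("top",d); cv2.imwrite("pics/t4.png",cv2.resize(im[165:245,250:350,::-1],(750,600)))
for th in ["mid_box_center","short_box_center"]:
  for m in masks_of("top",th)[:2]:
    P=W[m["pixels"]&(d>0)]; print(th,round(m["score"],2),m["location"],rect(P[(P[:,2]>54)&(P[:,2]<66)]))
E
```

```text
t: 15.98
ee_pos: [516.3, -259.8, 149.7]
orientation: [-2.659, -1.67, 0.001]
ft_force: [0.3, -0.1, -0.1]
width: 87.8
shift [-0.09 -0.01  8.87] turn [-0.09 -0.    0.16] jaw 64.3 t 15.97
mid_box_center 0.89 [280.7, 218.5] (array([498.6,   6.1]), 89.2, 53.8, 7.4)
short_box_center 0.83 [280.5, 187.4] (array([582.5,  16.5]), 69.9, 54.0, 6.1)
```

View pics/t4.png

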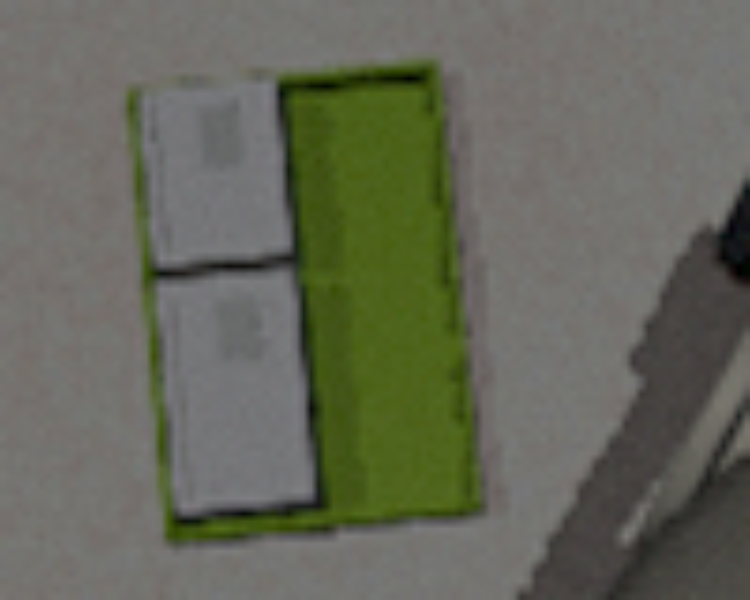

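Both are in the left row with 1–2° of error. The free strip is about 55.7 mm wide for the 50 mm carton.

```bash
python3 -m inch '[{"tx":-0.09,"ty":0,"tz":3,"ax":0,"ay":0,"az":0.1,"jaw":1},{"tx":0,"ty":0,"tz":3,"ax":0,"ay":0,"az":0,"jaw":1},{"tx":0,"ty":0,"tz":1.8,"ax":0,"ay":0,"az":0,"jaw":1},{"tx":0,"ty":0,"tz":1,"ax":0,"ay":0,"az":0,"jaw":1},{"tx":0,"ty":0,"tz":0,"ax":0,"ay":0,"az":0,"jaw":1},{"tx":0,"ty":0,"tz":0,"ax":0,"ay":0,"az":0,"jaw":0},{"tx":0,"ty":0,"tz":0,"ax":0,"ay":0,"az":0,"jaw":0},{"tx":0,"ty":0,"tz":0,"ax":0,"ay":0,"az":0,"jaw":0},{"tx":0,"ty":0,"tz":0,"ax":0,"ay":0,"az":0,"jaw":0},{"tx":0,"ty":0,"tz":0,"ax":0,"ay":0,"az":0,"jaw":0},{"tx":0,"ty":0,"tz":0,"ax":0,"ay":0,"az":0,"jaw":0}]' 
python3 -m inch '[{"tx":0,"ty":0,"tz":-1,"ax":0,"ay":0,"az":0,"jaw":0},{"tx":0,"ty":0,"tz":-2.5,"ax":0,"ay":0,"az":0,"jaw":0},{"tx":0,"ty":0,"tz":-3,"ax":0,"ay":0,"az":0,"jaw":0},{"tx":0,"ty":0,"tz":-2,"ax":0,"ay":0,"az":0,"jaw":0},{"tx":0,"ty":0,"tz":0,"ax":0,"ay":0,"az":-8.1,"jaw":0},{"tx":0,"ty":0,"tz":0,"ax":0,"ay":0,"az":-8.1,"jaw":0},{"tx":0,"ty":0,"tz":0,"ax":0,"ay":0,"az":-8.1,"jaw":0},{"tx":0,"ty":0,"tz":0,"ax":0,"ay":0,"az":-8.1,"jaw":0},{"tx":0,"ty":0,"tz":0,"ax":0,"ay":0,"az":0,"jaw":0},{"tx":0,"ty":0,"tz":0,"ax":0,"ay":0,"az":0,"jaw":0}]' 
python3 -c "
from h import *
p=tray(0,-29.8); print(p);plan(*p,146,96.5)"
```

```text
t: 17.5
ee_pos: [516.5, -260.8, 62.9]
orientation: [2.664, 1.665, 0.0]
ft_force: [0.3, 1.6, 3.9]
width: 49.8
t: 18.75
ee_pos: [516.1, -260.8, 147.7]
orientation: [-2.097, -2.339, 0.0]
ft_force: [-0.1, -0.3, -2.2]
width: 49.9
(np.float64(541.6734557702836), np.float64(-45.20844129916231))
shift [21.16  4.88  0.17] turn [-0.01 -0.01 -0.26] jaw 96.2 t 18.75
```

```bash
python3 -m inch '[{"tx":4.2,"ty":0.98,"tz":0,"ax":0,"ay":0,"az":-0.2,"jaw":0},{"tx":4.25,"ty":0.98,"tz":0,"ax":0,"ay":0,"az":0,"jaw":0},{"tx":4.25,"ty":0.98,"tz":0,"ax":0,"ay":0,"az":0,"jaw":0},{"tx":4.25,"ty":0.98,"tz":0,"ax":0,"ay":0,"az":0,"jaw":0},{"tx":4.2,"ty":0.98,"tz":0,"ax":0,"ay":0,"az":0,"jaw":0},{"tx":0,"ty":0,"tz":0,"ax":0,"ay":0,"az":0,"jaw":0},{"tx":0,"ty":0,"tz":0,"ax":0,"ay":0,"az":0,"jaw":0},{"tx":0,"ty":0,"tz":0,"ax":0,"ay":0,"az":0,"jaw":0}]'
python3 - <<'E'
from h import *
p=tray(0,-29.8); plan(*p,104,96.5)
im,d=viewer.get_image("side"); W=cloud("side",d); cv2.imwrite("pics/s5.png",cv2.resize(im[120:240,230:390,::-1],(800,600)))
# yaw/tilt of the held carton: fit plane to its -y face
k=(W[...,2]>90)&(W[...,2]<165)&(d>0)&(abs(W[...,0]-540)<72)&(abs(W[...,1]+80)<30)
P=W[k]; A=np.c_[P[:,0]-541.7,P[:,2]-120,np.ones(len(P))]
for i in range(5):
    c=np.linalg.lstsq(A,P[:,1],rcond=None)[0]; r=abs(P[:,1]-A@c)<4-0*i; A,P=A[r],P[r]
print(len(P),"yaw",np.degrees(np.arctan(c[0])),"tilt",np.degrees(np.arctan(c[1])),"face y at x=541.7",c[2])
E
```

```text
t: 19.75
ee_pos: [540.8, -46.1, 147.7]
orientation: [2.092, 2.344, -0.0]
ft_force: [0.5, -0.3, -2.5]
width: 50.5
shift [0.08 0.1  4.37] turn [-0.    0.01  0.  ] jaw 96.5 t 19.75
570 yaw 6.432956955711224 tilt -1.3759584206171305 face y at x=541.7 -69.60197944221926
```

View pics/s5.png

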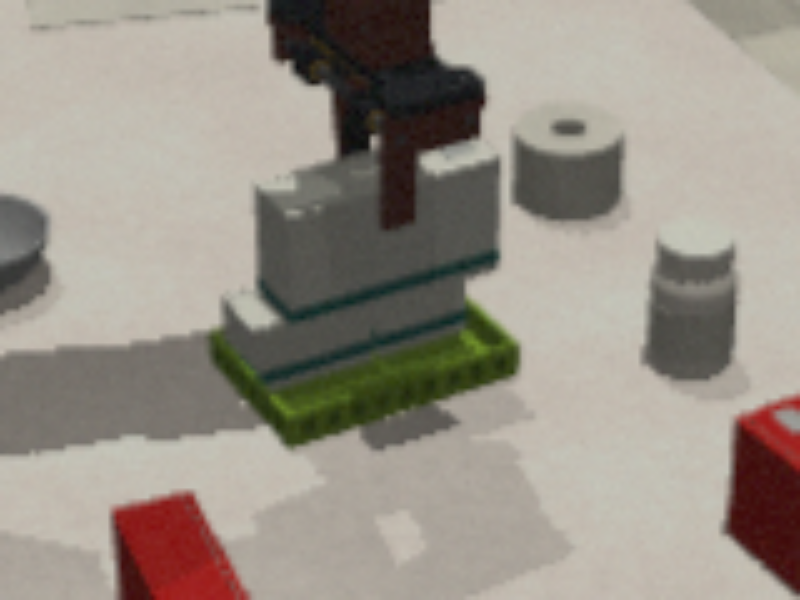

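Carton is level, with yaw 6.4°, in line with the tray. Lowering in stages and watching the force.

```bash
python3 -m inch '[{"tx":0.06,"ty":0.06,"tz":1.5,"ax":0,"ay":0,"az":0,"jaw":0},{"tx":0,"ty":0,"tz":1.2,"ax":0,"ay":0,"az":0,"jaw":0},{"tx":0,"ty":0,"tz":0.6,"ax":0,"ay":0,"az":0,"jaw":0},{"tx":0,"ty":0,"tz":0.4,"ax":0,"ay":0,"az":0,"jaw":0},{"tx":0,"ty":0,"tz":0.4,"ax":0,"ay":0,"az":0,"jaw":0},{"tx":0,"ty":0,"tz":0,"ax":0,"ay":0,"az":0,"jaw":0}]' 
python3 -c "
from h import *
p=tray(0,-29.8); plan(*p,67,96.5)"
```

```text
t: 20.55
ee_pos: [541.3, -44.4, 106.5]
orientation: [-2.09, -2.346, 0.0]
ft_force: [0.2, 0.2, -3.2]
width: 50.3
shift [-0.08  0.03  3.95] turn [-0.02 -0.    0.11] jaw 96.6 t 20.55
```

```bash
python3 -m inch '[{"tx":-0.04,"ty":0,"tz":0.5,"ax":0,"ay":0,"az":0.1,"jaw":0},{"tx":0,"ty":0,"tz":0.5,"ax":0,"ay":0,"az":0,"jaw":0},{"tx":0,"ty":0,"tz":0.5,"ax":0,"ay":0,"az":0,"jaw":0},{"tx":0,"ty":0,"tz":0.3,"ax":0,"ay":0,"az":0,"jaw":0},{"tx":0,"ty":0,"tz":0.2,"ax":0,"ay":0,"az":0,"jaw":0},{"tx":0,"ty":0,"tz":0,"ax":0,"ay":0,"az":0,"jaw":0}]' 
python3 -c "
from h import *
p=tray(0,-29.8); plan(*p,67,96.5)"
```

```text
t: 21.3
ee_pos: [541.4, -44.8, 86.5]
orientation: [-2.092, -2.344, 0.0]
ft_force: [0.2, 0.7, -2.8]
width: 50.0
shift [-0.04  0.03  1.95] turn [-0.01 -0.    0.  ] jaw 96.5 t 21.3
```

Past the wall top with no contact.

```bash
python3 -m inch '[{"tx":0,"ty":0,"tz":0.5,"ax":0,"ay":0,"az":0,"jaw":0},{"tx":0,"ty":0,"tz":0.5,"ax":0,"ay":0,"az":0,"jaw":0},{"tx":0,"ty":0,"tz":0.4,"ax":0,"ay":0,"az":0,"jaw":0},{"tx":0,"ty":0,"tz":0.2,"ax":0,"ay":0,"az":0,"jaw":0},{"tx":0,"ty":0,"tz":0.2,"ax":0,"ay":0,"az":0,"jaw":0},{"tx":0,"ty":0,"tz":0,"ax":0,"ay":0,"az":0,"jaw":0},{"tx":0,"ty":0,"tz":0,"ax":0,"ay":0,"az":0,"jaw":0}]'
```

```text
t: 22.18
ee_pos: [541.5, -44.9, 68.8]
orientation: [2.092, 2.344, 0.0]
ft_force: [0.8, -0.1, -2.1]
width: 49.8
```

```bash
python3 -m inch '[{"tx":0,"ty":0,"tz":0.1,"ax":0,"ay":0,"az":0,"jaw":0},{"tx":0,"ty":0,"tz":0.1,"ax":0,"ay":0,"az":0,"jaw":0},{"tx":0,"ty":0,"tz":0,"ax":0,"ay":0,"az":0,"jaw":0}]'
```

```text
t: 22.55
ee_pos: [541.5, -44.8, 66.9]
orientation: [2.092, 2.344, 0.0]
ft_force: [-1.5, 0.0, 1.4]
width: 50.1
```

```bash
python3 -m inch '[{"tx":0,"ty":0,"tz":0.05,"ax":0,"ay":0,"az":0,"jaw":0},{"tx":0,"ty":0,"tz":0,"ax":0,"ay":0,"az":0,"jaw":0.65},{"tx":0,"ty":0,"tz":0,"ax":0,"ay":0,"az":0,"jaw":0.8},{"tx":0,"ty":0,"tz":0,"ax":0,"ay":0,"az":0,"jaw":1},{"tx":0,"ty":0,"tz":0,"ax":0,"ay":0,"az":0,"jaw":1},{"tx":0,"ty":0,"tz":-3,"ax":0,"ay":0,"az":0,"jaw":1},{"tx":0,"ty":0,"tz":-5,"ax":0,"ay":0,"az":0,"jaw":1},{"tx":0,"ty":0,"tz":-6,"ax":0,"ay":0,"az":0,"jaw":1},{"tx":-6,"ty":0,"tz":0,"ax":0,"ay":0,"az":0,"jaw":1},{"tx":-6,"ty":0,"tz":0,"ax":0,"ay":0,"az":0,"jaw":1},{"tx":-6,"ty":0,"tz":0,"ax":0,"ay":0,"az":0,"jaw":1},{"tx":-6,"ty":0,"tz":0,"ax":0,"ay":0,"az":0,"jaw":1}]'
python3 - <<'E'
from h import *
o={}
for n in ["top","side"]:
  im,d=viewer.get_image(n); W=cloud(n,d); o[n]=im
  for th,zl in [("mid_box_center",54),("short_box_center",54),("tall_box_center",90)]:
    for m in masks_of(n,th):
      P=W[m["pixels"]&(d>0)]; P=P[P[:,2]>zl]
      if len(P)<20 or np.hypot(*(P[:,:2].mean(0)-[538,-16]))>90: continue
      Q=P[abs(P[:,2]-np.median(P[:,2]))<8]; c=np.linalg.lstsq(np.c_[Q[:,:2]-Q[:,:2].mean(0),np.ones(len(Q))],Q[:,2],rcond=None)[0]
      print(n,th,round(m["score"],2),rect(Q),"z",round(c[2],1),"tilt deg",np.degrees(np.hypot(c[0],c[1])).round(1))
  for th,ref in [("pill_bottle",0),("label_roll",0),("steel_bowl",0)]:
    if n=="top":
      for m in masks_of(n,th)[:1]: print(th,m["location"])
a=cv2.resize(o["top"][160:250,250:350],(400,360)); b=cv2.resize(o["side"][150:240,260:360],(400,360))
cv2.imwrite("pics/f6.png",cv2.hconcat([a,b])[...,::-1])
E
```

```text
t: 24.05
ee_pos: [568.6, -285.2, 206.3]
orientation: [2.092, 2.344, 0.0]
ft_force: [0.7, -0.6, -0.0]
width: 87.8
top mid_box_center 0.81 (array([498.2,   6.2]), 89.6, 53.6, 6.5) z 56.7 tilt deg 0.1
top short_box_center 0.75 (array([579.6,  15.9]), 73.9, 53.6, 5.6) z 56.8 tilt deg 0.2
top tall_box_center 0.87 (array([540.1, -43.9]), 158.7, 50.0, 6.7) z 93.7 tilt deg 0.6
pill_bottle [316.5, 131.5]
label_roll [238.2, 127.5]
steel_bowl [207.5, 275.5]
side mid_box_center 0.45 (array([463. ,  -1.6]), 52.5, 19.7, -86.5) z 57.0 tilt deg 2.4
side tall_box_center 0.93 (array([541.5, -44.5]), 160.7, 60.5, 7.4) z 94.4 tilt deg 0.2
```

View pics/f6.png

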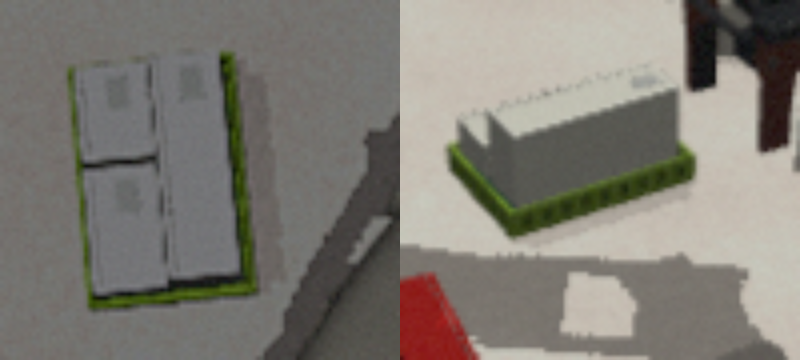

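All three cartons stand flat inside the walls, and the tops measure 57, 57 and 94 mm against an expected 56, 56 and 94. The gripper is clear, so I'm handing in.

```bash
python3 -c "
from workcell import ctrl
print(ctrl.close_job())"
```

```text
the job is handed in; nothing more can be done
None
```

All three cartons are packed in the green tray and the job is handed in. It finished at about 24–25 s of the 67 s allowed, and I viewed 5 pictures. No verdict is reported at hand-in.

- **What I did:** I moved the mid box into the tray's near-left corner and set the short box behind it. I then lowered the white tall carton into the free strip by its upper part; the three red look-alikes were left alone.
- **Boxes at the end:** In the top camera all three stand inside the walls, with tilt of 0.6° or less and yaw within about 1° of the tray's 6.5°. Their tops measure 56.7, 56.8 and 93.7 mm; flat on the floor they should be 56, 56 and 94 mm.
- **Forces and clearance:** The largest wrist force read at the end of a move was about 16 N, when setting down the short box. The gripper was open and about 240 mm clear at hand-in.
- **Bottle, label roll and bowl:** The bottle is where it started. The roll and bowl detections shifted 1–4 pixels (one pixel is about 3 mm), which I took as detector noise because the arm never went near them; I did not re-measure them.
- **Checks that disagreed:** After packing, the side camera did not detect the short box and gave only a poor, partly hidden fit for the mid box (2.4° tilt, score 0.45). Those two rest on the top camera, where the short box's mask also read 4 mm too long.

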